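Close the clip tin and take its outer lid off alone

ROBOT

A 6-joint arm with a two-finger parallel gripper is mounted at the origin on the work surface. World frame = base frame: x ahead of the robot, y to its left, z up, the work surface at z = 0. Lengths are in mm, angles in rad, forces in N, time in s.
With the tool pointing down it reaches from about 350 to 875 mm from the base axis. Payload 4.2 kg.
Tool frame: the origin (TCP) lies at the very end of the fingers, on their centre line; the grasp point (between the pads) lies 19 mm behind it; z points along the fingers, y is the direction in which the jaws open and shut (so a half turn about z gives the same grasp; the last joint's range is limited). The gripper opens to 85 mm and grips with 20 to 120 N. Pads are 22 mm wide; open, the fingers measure 114 mm over their backs; the gripper's body (76 mm by 85 mm) begins 54 mm behind the grasp point. The pads swing forward as they close: fully open they stand 13 mm farther back than shut.
Start: joints at [1.503, 0.385, 0.008, 0, -1.194, -0.259], TCP at [200.601, 591.911, 231.312] pointing down, gripper open.
Joint ranges: [-3.14, 3.14], [-1.21, 2.06], [-1.07, 1.41], [-3.16, 2.05], [-2.99, -0.16], [-3.1, 3.1]. Speed limits (rad/s): [2.79, 2.79, 3.14, 3.14, 3.14, 3.14].

INTERFACE

Orientations are given as a unit quaternion [x, y, z, w].
In Python, from bench import telemetry, eyes, arm gives the robot as it stands. The module is installed in compiled form; this text tells all that it offers.
- The arm moves only by the tool move_arm, never from a script. Its argument "deltas" is text: rows parted by semicolons, each of 6 numbers parted by spaces: the shift along the tool's x, y, z in cm, then the turn, a rotation vector about the tool's x, y, z in rad. A call has 1 to 12 rows; each row shifts and turns the commanded pose from where the row before left it, along the tool's axes as they then stand; what a row does not reach is not made up. A row lasts 1/8 s, in which the tool goes at most 62.5 mm and 10.7 degrees, less where a joint would pass 70% of its speed; a pose out of reach is approached as far as the arm can. A call is refused whole if a number of a shift passes 6.25 or a number of a turn 0.188, either way. A call with a gripper value outside its range is refused whole. "grip" is the finger opening in cm, from 0 to 8.54, set as the call begins (left out, the last holds). The fingers move at their own pace and stop on an object; the grip force is fixed at half the most. Time passes only in rows, so rows that do not move let the fingers close. It gives the time, the measured TCP pose, the force and the opening at its end, in the units of the state.
- telemetry.read_state(): the state, without advancing time (a new reading comes with each control period).
- eyes.get_image(name): name is "scene" or "top" or "wrist"; returns a dict with "pixels" (420x560x3 uint8, blue, green, red), "range_z" (420x560 float32, mm along the optical axis (not along the pixel's ray), 0 where there is no reading), "fx", "fy", "cx", "cy" (pixels), "dist_coeffs" ([k1, k2, p1, p2, k3] as OpenCV has them; the pictures are not rectified), "origin" and "orientation" of the camera in the world; the wrist camera has in their place "tool_from_camera" (4x4, takes a point from camera to tool coordinates, whose origin is the TCP and whose axes are the flange's). Camera axes: x right, y up, looking along -z (the intrinsics and any distortion apply to the point x, -y, -z); pixel columns grow to the right and rows downward; lengths in mm; the calibration is good to about 2 mm. A picture is of the moment at which its call begins: read the wrist's pose just before it.
- arm.job_done(): hands the job in, once; it reports no verdict.
Trained networks look in a picture, given as the dict that the camera call returned (one of the last four; its "shot" number tells which), for a name from the list of things; names that differ only in an ending like _2 or _b are one class to them, and where a whole thing is asked for, a point or a joint stands for the part that bears it (a point fixed in the world has none). Each returns a list of dicts, best first, with "p" (0 to 1); they miss things now and then, are a little off and sometimes report something else, mostly with a low value. They report only what shows in the picture. A call takes as long as a camera call.
- eyes.boxes_of(picture, name): "point" ([x, y, z] in mm, in world coordinates, good to about 4 mm: the middle of the surface that is visible of it).
The state is a dict: "clock": time; "joints": joint angles; "joint_vel": joint speeds; "joint_efforts": joint torques, N m; "position": TCP position; "ee_rot": TCP orientation; "contact_force": force on the tool from outside, world axes, zero at the start; "wrist_torque": the same for the moment, N m; "gripper_width": finger opening in mm.
Only numpy, scipy, OpenCV 4.12 (cv2) and the standard library are available. Lean on these libraries where they do the work, as an engineer would, in place of code of your own. Each camera call takes 0.05 s, during which the arm holds its last target.

TASK

The pair of nested lids lies on the desk beside the open paper-clip tin. Carry both lids together by the inner lid's knob, lower them gently onto the tin until they are fully seated, let go, then take the outer lid by its collar and lift it straight off alone, leaving the inner lid seated in the tin. Finish while holding the outer lid still and roughly level, its lower edge higher than the top of the inner lid's knob; do not shift the tin or disturb the other things on the desk.

Things in the scene. Friction and masses are not known exactly. Their poses are not given: they have to be found in the camera images.
- tin: Open round aluminium tin, 100 mm in diameter, 65 mm high, wall 3 mm (mouth 94 mm across), about 0.8 kg, standing loose on the desk and partly filled with clips. Origin at the centre of its underside, z up; the rim is 65 mm above it.
- knob (a point): Grip centre of the inner lid's plain round upright knob (20 mm diameter), on the lid's axis, 54 mm above the foot of its plug and 13 mm below the knob's top. With the lids nested it is 13 mm above the top of the outer lid's collar: 26 mm of knob stand free. z points up along the knob. Seated in the tin it is 111 mm above the tin's underside.
- inner_base (a point): Centre of the foot of the inner lid's plug, 54 mm below knob. On the desk at height 0; seated it is 57 mm above the tin's underside.
- collar (a point): On the outer lid's axis inside its collar, 3 mm below the collar's top, 21 mm above the lid's flat top, 36 mm above the skirt's lower edge; z up. The collar is a round tube, 40 mm outside and 26 mm inside, 24 mm high; the inner lid's knob sticks up through it, 3 mm clear all round. Nested, this point is 16 mm below knob.
- skirt (a point): Centre of the outer lid's lower edge, on its axis, 36 mm below collar. Nested it is 2 mm above inner_base.
- inner_lid: Inner lid, aluminium, about 0.15 kg: a disc 103 mm across, 5 mm thick, with a chamfered plug below (8 mm deep, 89 mm across, 78 mm at its foot) that drops into the tin's mouth while the disc rests on the rim. Knob on top. Origin at inner_base. Lifted by its knob it carries the outer lid along.
- outer_lid: Outer lid, aluminium, about 0.12 kg: flat top 114 mm across, 4 mm thick, skirt hanging 11 mm below it (109 mm inside), open collar on top. Nested it rests loose on the inner lid's disc, its skirt around it; lifting it leaves the inner lid behind. Origin at skirt.
- pen_cup: Bystander: black round pen cup with pens, 72 mm across, 95 mm high (pens to 140 mm). Origin at the centre of its underside.
- stapler: Bystander: black stapler lying along its own y, 38 x 135 mm, 52 mm high. Origin at the centre of its underside.
- tape_dispenser: Bystander: grey tape dispenser, 55 x 130 mm (long side along its own y), 77 mm high. Origin at the centre of its underside.

How it is judged:
By the outcome, as a careful person would: the job done as asked, in the order asked, and still so for the second after the job is handed in, while the arm keeps its last pose, push and grip.
It also fails if it takes over 56 s, if anything falls off the work surface, if the arm or the gripper's body presses on something with over 40 N, if the wrist force passes 120 N, or if a joint passes its speed limit or range.

## Working session

There is one attempt and no reset: what is moved stays moved. The work goes in short steps, Python scripts to look and compute and a tool call to move; the robot and the scene stay as the last step left them, time stands still between calls to the robot, and variables do not carry over. Pictures are saved under pics/ and viewed, and the job is handed in when it is done.

Besides the shell and the picture viewer there is one more tool, called after ">>>" by a JSON object that holds its "op" and its "data", one argument or row to a line. move_arm: Moves the arm, as the interface text tells. Its arguments: {"type":"object","properties":{"deltas":{"type":"string"},"grip":{"type":"number"}},"required":["deltas"]}

```bash
mkdir -p pics; cat > h.py <<'E'
import numpy as np, cv2
from scipy.spatial.transform import Rotation as R
from bench import telemetry, eyes, arm
def cloud(im, st=None):
    d=im["range_z"]; h,w=d.shape
    u,v=np.meshgrid(np.arange(w),np.arange(h))
    K=np.array([[im["fx"],0,im["cx"]],[0,im["fy"],im["cy"]],[0,0,1.]])
    p=cv2.undistortPoints(np.stack([u,v],-1).reshape(-1,1,2).astype(np.float64),K,np.array(im["dist_coeffs"],float)).reshape(h,w,2)
    P=np.stack([p[...,0]*d,-p[...,1]*d,-d],-1)
    if "origin" in im:
        W=P@R.from_quat(im["orientation"]).as_matrix().T+np.array(im["origin"])
    else:
        T=np.array(im["tool_from_camera"]); W=P@T[:3,:3].T+T[:3,3]
        W=W@R.from_quat(st["ee_rot"]).as_matrix().T+np.array(st["position"])
    W[d<=0]=np.nan
    return W
def show():
    s=telemetry.read_state()
    for k in ["clock","position","ee_rot","contact_force","gripper_width","joints"]: print(k,np.round(s[k],3))
    return s
E
python3 - <<'E'
from h import *
s=show()
for n in ["scene","top","wrist"]:
    im=eyes.get_image(n); cv2.imwrite(f"pics/{n}0.png",im["pixels"])
    if n!="wrist": print(n,im["origin"],im["orientation"])
    for t in ["tin","knob","collar","inner_lid","outer_lid","pen_cup","stapler","tape_dispenser"]:
        b=eyes.boxes_of(im,t)
        print(n,t,[(np.round(x["point"],0).tolist(),round(x["p"],2)) for x in b[:2]])
E
```

```text
clock 0.0
position [200.412 591.368 230.214]
ee_rot [ 0.987 -0.163 -0.     0.001]
contact_force [ 0.095  0.348 -0.096]
gripper_width 85.411
joints [ 1.503  0.386  0.007 -0.    -1.194 -0.259]
scene [1170.88211098 -764.34798505  970.39154707] [0.37263276 0.11589573 0.26791032 0.8808729 ]
scene tin [([538.0, 152.0, 33.0], 0.75)]
scene knob [([510.0, -240.0, 59.0], 0.6)]
scene collar [([520.0, -249.0, 18.0], 0.82)]
scene inner_lid [([502.0, -244.0, 58.0], 0.59)]
scene outer_lid [([518.0, -247.0, 18.0], 0.8)]
scene pen_cup [([590.0, -441.0, 69.0], 0.58), ([538.0, 149.0, 33.0], 0.42)]
scene stapler [([804.0, 65.0, 48.0], 0.74)]
scene tape_dispenser [([643.0, 419.0, 41.0], 0.58), ([519.0, -247.0, 18.0], 0.22)]
top [ 351.87617697   15.07875761 1393.43617676] [ 0.06921285 -0.07139316 -0.69440719  0.71267892]
top tin [([536.0, 158.0, 15.0], 0.88)]
top knob [([500.0, -233.0, 66.0], 0.64)]
top collar [([498.0, -234.0, 21.0], 0.85)]
top inner_lid [([498.0, -232.0, 67.0], 0.52)]
top outer_lid [([500.0, -231.0, 14.0], 0.64)]
top pen_cup [([577.0, -436.0, 67.0], 0.64)]
top stapler [([785.0, 85.0, 52.0], 0.74)]
top tape_dispenser [([619.0, 448.0, 36.0], 0.84)]
wrist tin []
wrist knob []
wrist collar []
wrist inner_lid []
wrist outer_lid []
wrist pen_cup []
wrist stapler []
wrist tape_dispenser []
```

View pictures.

View pics/scene0.png

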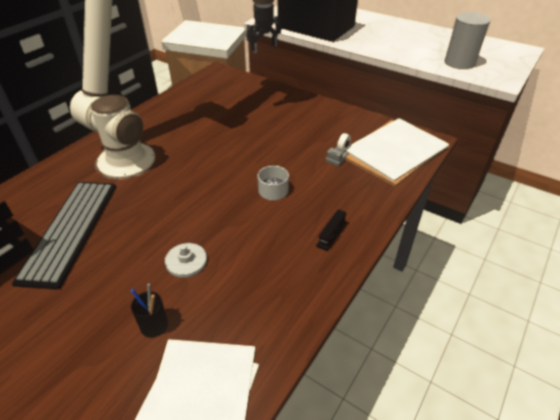

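View pics/top0.png

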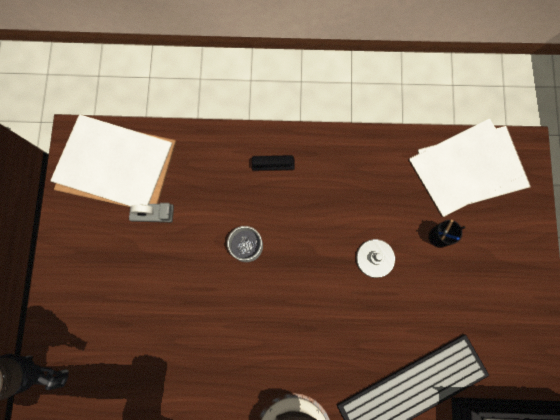

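```bash
python3 - <<'E'
from h import *
im=eyes.get_image("top"); W=cloud(im)
from scipy.optimize import least_squares
def near(c,r,z0,z1):
    m=(np.hypot(W[...,0]-c[0],W[...,1]-c[1])<r)&(W[...,2]>z0)&(W[...,2]<z1); return W[m]
def fit(P,r0=None):
    f=lambda q: np.hypot(P[:,0]-q[0],P[:,1]-q[1])-(r0 or q[2])
    q=least_squares(f,[P[:,0].mean(),P[:,1].mean(),50],loss="soft_l1").x; return q
L=near((500,-233),90,8,100); print("lid",len(L))
for a,b in [(12,22),(35,45),(55,75)]:
    P=near((500,-233),80,a,b); 
    if len(P): print(a,b,len(P),P.mean(0).round(1),(P[:,:2].min(0)+P[:,:2].max(0))/2,np.ptp(P[:,:2],axis=0), np.median(P[:,2]))
P=near((536,158),80,58,75); print("rim",len(P),P.mean(0).round(1),fit(P),(P[:,:2].min(0)+P[:,:2].max(0))/2,np.ptp(P[:,:2],axis=0))
print("desk",np.nanmedian(W[200:220,250:300,2]))
s=eyes.get_image("scene"); W=cloud(s)
for c,a,b in [((500,-233),12,22),((500,-233),35,45),((500,-233),55,75),((536,158),58,75)]:
    P=near(c,80,a,b)
    if len(P): print("scene",c,a,b,len(P),P.mean(0).round(1),(P[:,:2].min(0)+P[:,:2].max(0))/2,np.ptp(P[:,:2],axis=0), np.median(P[:,2]),fit(P))
E
```

```text
lid 1125
12 22 890 [ 502.9 -237.4   17. ] [ 503.68655033 -237.84518666] [112.77761415 112.21470974] 16.992938840943452
35 45 82 [ 504.3 -236.6   40.5] [ 503.46285592 -237.41888589] [38.8640991  36.45487126] 40.64156342563422
55 75 37 [ 503.6 -237.4   66.9] [ 503.4790461  -238.18056566] [14.7915216 18.9401394] 67.7811149849922
rim 128 [534.8 156.4  64. ] [532.85395113 155.83066098  48.16805233] [532.66572147 155.86020047] [98.46275224 97.91070256]
desk -0.17933862088159458
scene (500, -233) 12 22 817 [ 512.6 -242.2   18.1] [ 505.96542643 -236.38500891] [118.21444696 115.34093625] 18.188732533958728 [ 504.09177209 -235.16140822   45.79024884]
scene (500, -233) 35 45 95 [ 510.7 -241.3   40.9] [ 505.75118167 -237.22364804] [44.24352499 40.75385539] 41.500025596882324 [ 505.08991267 -236.5189663    18.15180566]
scene (500, -233) 55 75 59 [ 508.3 -238.8   65.4] [ 506.65728905 -238.24545797] [21.62819003 20.86991556] 66.74721938813798 [ 507.15152895 -237.5546282     8.11084135]
scene (536, 158) 58 75 166 [539.8 155.7  63.8] [537.95521209 159.00656208] [100.33737594 103.20107582] 64.04565431252826 [537.08669658 157.82825704  48.04315482]
```

```bash
python3 - <<'E'
from h import *
s=show(); print(R.from_quat(s["ee_rot"]).as_matrix().round(4))
im=eyes.get_image("wrist"); print(np.round(im["tool_from_camera"],3),im["fx"])
M=R.from_quat(s["ee_rot"]).as_matrix()
print((M.T@(np.array([470,156,231])-s["position"])/10).round(2))
E
```

```text
clock 1.45
position [200.61  591.903 231.315]
ee_rot [ 0.987 -0.163  0.     0.   ]
contact_force [-0.651  0.662  0.036]
gripper_width 84.809
joints [ 1.503  0.385  0.008  0.    -1.194 -0.259]
[[ 0.9471 -0.321   0.    ]
 [-0.321  -0.9471 -0.    ]
 [ 0.      0.     -1.    ]]
[[ 0.00000e+00  9.45000e-01  3.26000e-01  8.52250e+01]
 [ 1.00000e+00 -1.00000e-03  1.00000e-03  3.62000e-01]
 [ 1.00000e-03  3.26000e-01 -9.45000e-01 -1.41438e+02]
 [ 0.00000e+00  0.00000e+00  0.00000e+00  1.00000e+00]] 340.7430795281707
[3.951e+01 3.264e+01 3.000e-02]
```

View pics/wrist0.png

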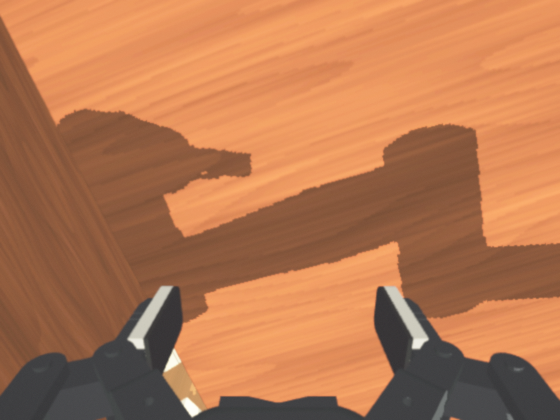

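>>> {"op": "move_arm", "data": {
  "deltas": "3.8 2.54 0 0 0 0;3.8 2.54 0 0 0 0;3.8 2.54 0 0 0 0;3.8 2.54 0 0 0 0;3.8 2.54 0 0 0 0;3.8 2.54 0 0 0 0;3.8 2.54 0 0 0 0;3.8 2.54 0 0 0 0;3.8 2.54 0 0 0 0;3.8 2.54 0 0 0 0;3.8 2.54 0 0 0 0;3.8 2.54 0 0 0 0"
}}

```text
clock: 3.0
position: [535.5, 155.6, 231.6]
ee_rot: [0.987, -0.163, 0.0, -0.0]
contact_force: [0.7, 0.1, 0.3]
gripper_width: 85.8
```

>>> {"op": "move_arm", "data": {
  "deltas": "0 0 0 0 0 0;0 0 0 0 0 0"
}}

```text
clock: 3.25
position: [534.5, 156.8, 231.2]
ee_rot: [0.987, -0.163, -0.0, -0.0]
contact_force: [0.7, 0.9, -0.1]
gripper_width: 85.2
```

```bash
cat >> h.py <<'E'
from scipy.optimize import least_squares
def fit(P,r0=None):
    f=lambda q: np.hypot(P[:,0]-q[0],P[:,1]-q[1])-(r0 or q[2])
    return least_squares(f,[P[:,0].mean(),P[:,1].mean(),r0 or 50],loss="soft_l1").x
def near(W,c,r,z0,z1):
    m=(np.hypot(W[...,0]-c[0],W[...,1]-c[1])<r)&(W[...,2]>z0)&(W[...,2]<z1); return W[m]
E
python3 - <<'E'
from h import *
s=show(); im=eyes.get_image("wrist"); cv2.imwrite("pics/w1.png",im["pixels"]); W=cloud(im,s)
P=near(W,(535,157),70,60,69); print(len(P),np.median(P[:,2]),fit(P),(P[:,:2].min(0)+P[:,:2].max(0))/2,np.ptp(P[:,:2],axis=0))
P=near(W,(535,157),90,5,55);r=np.hypot(P[:,0]-535,P[:,1]-157);print("outer wall",(r>46).sum())
d=near(W,(535,157),140,-10,4);print("desk",np.median(d[:,2]))
E
```

```text
clock 3.25
position [534.497 156.825 231.234]
ee_rot [ 0.987 -0.163 -0.    -0.   ]
contact_force [ 0.652  0.925 -0.112]
gripper_width 85.204
joints [ 0.576  0.27  -0.161 -0.    -1.14   0.667]
1172 63.51045565131682 [535.98918361 157.33429116  48.06328282] [535.54284692 157.54077904] [99.97527078 99.52982641]
outer wall 1919
desk -1.1332373199372796
```

View pics/w1.png

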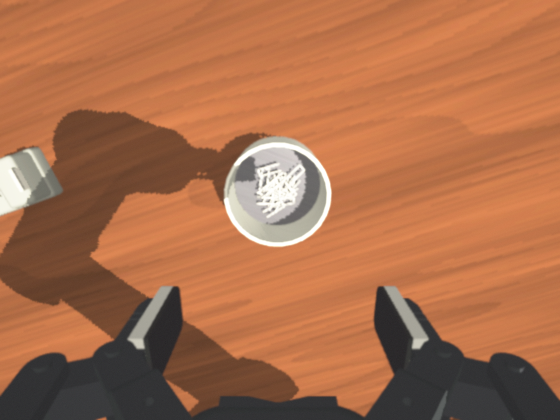

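>>> {"op": "move_arm", "data": {
  "deltas": "1.08 4.25 0 0 0 0;1.08 4.25 0 0 0 0;1.08 4.25 0 0 0 0;1.08 4.25 0 0 0 0;1.08 4.25 0 0 0 0;1.08 4.25 0 0 0 0;1.08 4.25 0 0 0 0;1.08 4.25 0 0 0 0;1.08 4.25 0 0 0 0;0 0 0 0 0 0;0 0 0 0 0 0"
}}

```text
clock: 4.68
position: [504.0, -235.6, 231.4]
ee_rot: [0.987, -0.162, 0.0, -0.0]
contact_force: [-0.3, 0.5, 0.1]
gripper_width: 85.2
```

```bash
python3 - <<'E'
from h import *
s=show(); im=eyes.get_image("wrist"); cv2.imwrite("pics/w2.png",im["pixels"]); W=cloud(im,s)
c=(504,-237)
for a,b in [(13,20),(38,44),(62,71)]:
    P=near(W,c,75,a,b); print(a,len(P),np.median(P[:,2]),fit(P),(P[:,:2].min(0)+P[:,:2].max(0))/2,np.ptp(P[:,:2],axis=0))
d=near(W,c,140,-10,4);print("desk",np.median(d[:,2]))
E
```

```text
clock 4.675
position [ 504.01  -235.601  231.382]
ee_rot [ 0.987 -0.162  0.    -0.   ]
contact_force [-0.312  0.48   0.113]
gripper_width 85.245
joints [-0.146  0.268 -0.163 -0.    -1.14   1.391]
13 7352 15.795723919813014 [ 505.27900458 -237.08831928   43.12018186] [ 505.98427741 -237.23520738] [113.6843631  113.33386063]
38 644 39.787717859899615 [ 505.25327411 -237.11402258   17.03417706] [ 505.79753414 -237.31061111] [39.77031567 39.42606974]
62 339 65.6540675807629 [ 506.40855545 -237.49497073    6.91041393] [ 506.1546829  -237.17115271] [18.96575718 19.51661678]
desk -1.1311511612321397
```

View pics/w2.png

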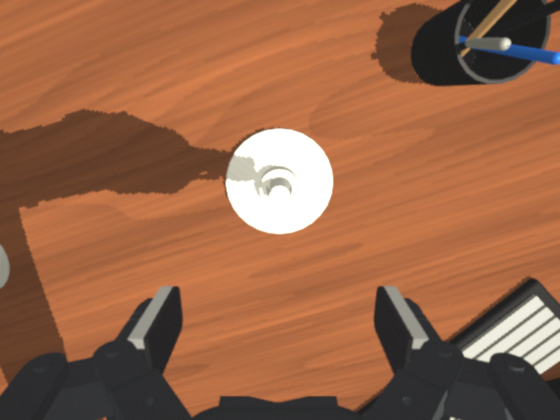

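>>> {"op": "move_arm", "data": {
  "deltas": "0.2 0.05 3.7 0 0 0;0 0 3.7 0 0 0;0 0 3.7 0 0 0;0 0 0 0 0 0;0 0 0 0 0 0"
}}

```text
clock: 5.35
position: [507.0, -237.3, 121.9]
ee_rot: [0.987, -0.162, 0.001, 0.0]
contact_force: [0.4, 0.7, 0.1]
gripper_width: 85.3
```

```bash
python3 - <<'E'
from h import *
S=[];
for i in range(4):
    s=telemetry.read_state(); S.append(s["position"]); im=eyes.get_image("wrist")
S=np.array(S); print(S.round(2),S.mean(0))
cv2.imwrite("pics/w3.png",im["pixels"]); s["position"]=S.mean(0); W=cloud(im,s)
c=(506,-238)
for a,b in [(13,20),(38,44),(62,71)]:
    P=near(W,c,75,a,b); print(a,len(P),np.median(P[:,2]),fit(P),(P[:,:2].min(0)+P[:,:2].max(0))/2,np.ptp(P[:,:2],axis=0))
M=R.from_quat(s["ee_rot"]).as_matrix()
P=near(W,c,75,62,71); T=(P-S.mean(0))@M; print("tool", (T.min(0)+T.max(0))/2,np.ptp(T,axis=0))
P=near(W,c,75,13,20); T=(P-S.mean(0))@M; print("tool", (T.min(0)+T.max(0))/2,np.ptp(T,axis=0))
E
```

```text
[[ 506.98 -237.32  121.94]
 [ 507.18 -237.49  122.36]
 [ 507.1  -237.58  122.38]
 [ 506.86 -237.68  122.24]] [ 507.03192365 -237.51640423  122.22861748]
13 13431 15.80059725869323 [ 504.84337436 -236.87058286   43.47420292] [ 506.03495441 -237.31199006] [113.44148474 113.42216665]
38 1164 39.7779285977386 [ 505.45887415 -237.07921662   16.92145119] [ 506.21204488 -237.24877372] [39.42510789 39.72299962]
62 722 65.64835676760538 [ 506.77786936 -237.64862675    6.97624938] [ 506.4169296  -237.57101742] [19.37048923 19.4020081 ]
tool [-0.99118274  0.40890031 57.44579301] [19.5522327  19.17787281  5.2965559 ]
tool [ -1.5196309    0.38782743 105.92453739] [114.03326347 113.31396681   6.9423185 ]
```

View pics/w3.png

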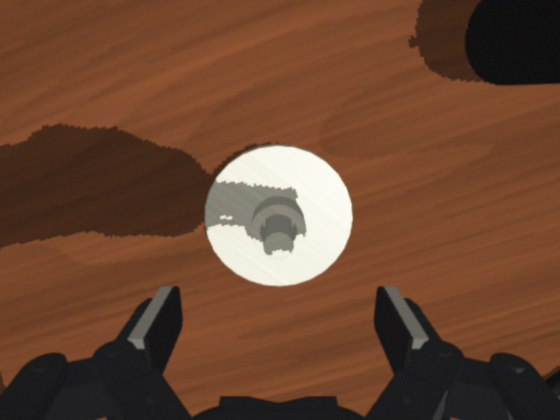

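>>> {"op": "move_arm", "data": {
  "deltas": "-0.12 0.04 2.6 0 0 0;0 0 2.6 0 0 0;0 0 2.6 0 0 0;0 0 0 0 0 0;0 0 0 0 0 0"
}}

```text
clock: 6.18
position: [505.4, -238.0, 43.7]
ee_rot: [0.987, -0.162, 0.001, 0.0]
contact_force: [-0.2, -0.9, -0.5]
gripper_width: 85.5
```

>>> {"op": "move_arm", "data": {
  "deltas": "0 0 0 0 0 0;0 0 0 0 0 0;0 0 0 0 0 0;0 0 0 0 0 0;0 0 0 0 0 0;0 0 0 0 0 0;0 0 0 0 0 0;0 0 0 0 0 0",
  "grip": 1
}}

```text
clock: 7.18
position: [504.6, -237.7, 42.7]
ee_rot: [0.987, -0.163, 0.0, 0.0]
contact_force: [-1.6, 3.4, 5.1]
gripper_width: 18.2
```

```bash
python3 - <<'E'
from h import *
s=show(); im=eyes.get_image("wrist"); cv2.imwrite("pics/w4.png",im["pixels"])
E
```

```text
clock 7.175
position [ 504.567 -237.659   42.661]
ee_rot [ 0.987 -0.163  0.     0.   ]
contact_force [-1.588  3.443  5.085]
gripper_width 18.24
joints [-0.15   0.48  -0.386  0.    -0.704  1.394]
```

View pics/w4.png

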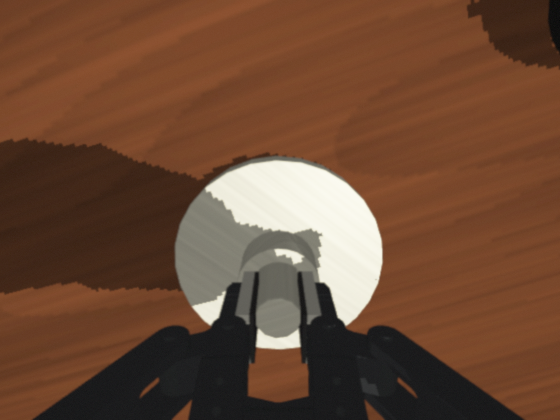

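>>> {"op": "move_arm", "data": {
  "deltas": "0 0 -0.3 0 0 0;0 0 -0.6 0 0 0;0 0 -1.2 0 0 0;0 0 -2 0 0 0;0 0 -2.5 0 0 0;0 0 -2.5 0 0 0;0 0 -2 0 0 0;0 0 -1.2 0 0 0;0 0 -0.7 0 0 0;0 0 0 0 0 0;0 0 0 0 0 0"
}}

```text
clock: 8.6
position: [503.8, -237.5, 171.4]
ee_rot: [0.987, -0.163, -0.001, -0.0]
contact_force: [-1.1, -0.2, -3.6]
gripper_width: 17.9
```

```bash
python3 - <<'E'
from h import *
s=show(); im=eyes.get_image("wrist"); cv2.imwrite("pics/w5.png",im["pixels"]); W=cloud(im,s)
im=eyes.get_image("scene"); cv2.imwrite("pics/s5.png",im["pixels"][130:370,60:400].repeat(2,0).repeat(2,1))
M=R.from_quat(s["ee_rot"]).as_matrix(); T=(W-s["position"])@M
m=(np.hypot(T[...,0],T[...,1])<65)&(T[...,2]>15)&(T[...,2]<40)
P=T[m]; P=P[(P[:,0]>15)|(abs(P[:,1])>40)]
A=np.c_[P[:,:2],np.ones(len(P))]; k=np.linalg.lstsq(A,P[:,2],rcond=None)[0]; print("top plane",k,len(P)); print((P[:,:2].min(0)+P[:,:2].max(0))/2,np.ptp(P[:,:2],axis=0))
E
```

```text
clock 8.6
position [ 503.82  -237.544  171.435]
ee_rot [ 0.987 -0.163 -0.001 -0.   ]
contact_force [-1.094 -0.156 -3.628]
gripper_width 17.908
joints [-0.15   0.322 -0.247 -0.    -1.004  1.394]
top plane [1.55231916e-02 2.56594107e-03 2.65180446e+01] 16825
[9.66613507 0.71459417] [ 97.04234645 113.44353806]
```

View pics/w5.png

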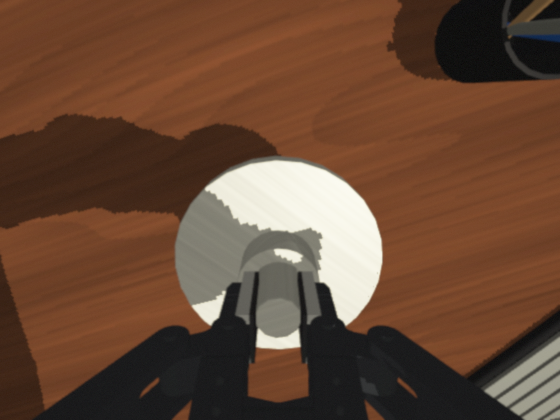

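View pics/s5.png

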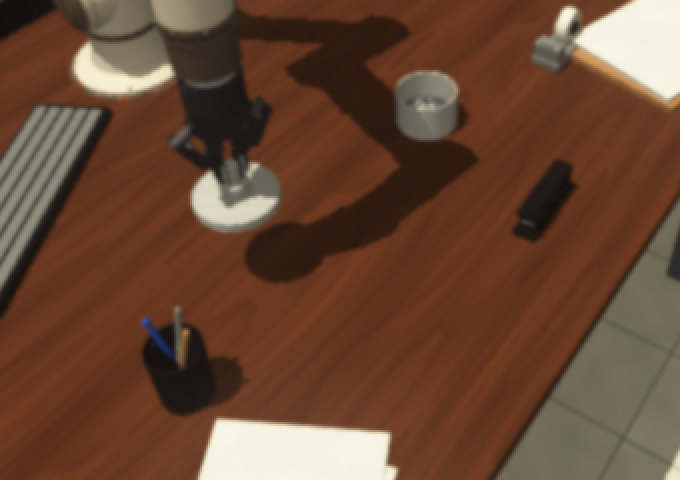

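>>> {"op": "move_arm", "data": {
  "deltas": "-0.9 -1.75 0 0 0 0;-1.79 -3.496 0 0 0 0;-1.79 -3.496 0 0 0 0;-1.79 -3.496 0 0 0 0;-1.79 -3.496 0 0 0 0;-1.79 -3.496 0 0 0 0;-1.79 -3.496 0 0 0 0;-1.79 -3.496 0 0 0 0;-1.79 -3.496 0 0 0 0;-1.79 -3.496 0 0 0 0;-1.79 -3.496 0 0 0 0;-0.9 -1.75 0 0 0 0"
}}

```text
clock: 10.2
position: [440.3, 191.8, 172.3]
ee_rot: [0.987, -0.161, -0.0, -0.0]
contact_force: [-0.3, 0.2, -2.3]
gripper_width: 18.1
```

>>> {"op": "move_arm", "data": {
  "deltas": "0 0 0 0 0 0;0 0 0 0 0 0;0 0 0 0 0 0"
}}

```text
clock: 10.58
position: [441.2, 188.9, 172.3]
ee_rot: [0.987, -0.163, -0.0, 0.0]
contact_force: [0.5, -0.3, -2.9]
gripper_width: 18.0
```

```bash
python3 - <<'E'
from h import *
s=show(); im=eyes.get_image("wrist"); cv2.imwrite("pics/w6.png",im["pixels"]); W=cloud(im,s)
M=R.from_quat(s["ee_rot"]).as_matrix(); T=(W-s["position"])@M
m=(np.hypot(T[...,0],T[...,1])<13)&(T[...,2]<-15)&(T[...,2]>-32)
P=T[m]; print("knob",len(P),np.percentile(P,[1,99],axis=0).round(1),np.median(P[:,2]))
# lid edge: per row points of z 20..45 at largest radius
m=(np.hypot(T[...,0],T[...,1])<62)&(T[...,2]>15)&(T[...,2]<32)&(T[...,0]>0); P=T[m]
a=np.degrees(np.arctan2(P[:,1],P[:,0])); E=[]
for b in range(-60,61,4):
    q=P[abs(a-b)<2]
    if len(q): E.append(q[np.argmax(np.hypot(q[:,0],q[:,1]))])
print("lid",fit(np.array(E)),fit(np.array(E),57))
m=(np.hypot(T[...,0]-100,T[...,1])<62)&(W[...,2]>58)&(W[...,2]<69); P=T[m]
r=np.hypot(P[:,0]-100,P[:,1])
print("rim",len(P),fit(P),np.median(P[:,2]),(P.min(0)+P.max(0))/2,np.ptp(P,axis=0))
np.save("w6.npy",T)
E
```

```text
clock 10.575
position [441.174 188.87  172.254]
ee_rot [ 0.987 -0.163 -0.     0.   ]
contact_force [ 0.455 -0.285 -2.947]
gripper_width 17.967
joints [ 0.744  0.195 -0.425 -0.    -0.952  0.499]
knob 2049 [[ -7.9  -8.9 -30.8]
 [ 11.1   9.2 -15.5]] -22.988679044883387
lid [ 1.01572719  0.70649044 56.7049082 ] [ 0.66660374  0.70715798 57.        ]
rim 2650 [99.04460685 -0.38287851 47.70219417] 108.77752662034217 [ 98.88175361  -0.43018911 110.01392759] [97.46469263 98.97132699  8.43976868]
```

View pics/w6.png

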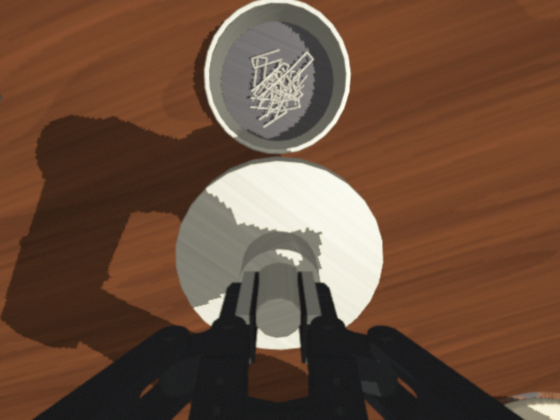

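```bash
python3 - <<'E'
from h import *
T=np.load("w6.npy")
rows,cols=np.where((np.hypot(T[...,0]-100,T[...,1])<62)&(T[...,2]>102)&(T[...,2]<113)); print(rows.min(),rows.max(),cols.min(),cols.max())
P=T[rows,cols]
a=np.arctan2(P[:,1]+.4,P[:,0]-99.3); 
Eo,Ei=[],[]
for b in np.radians(range(-180,180,6)):
    q=P[abs((a-b+np.pi)%(2*np.pi)-np.pi)<.05]
    if len(q)<5: continue
    q=q[abs(q[:,2]-108.8)<3]
    if len(q)<3: continue
    r=np.hypot(q[:,0]-99.3,q[:,1]+.4); Eo.append(q[r.argmax()]); Ei.append(q[r.argmin()])
print(len(Eo),fit(np.array(Eo)),fit(np.array(Ei)))
# desk plane in tool
m=(T[...,2]>165)&(T[...,2]<180)
Q=T[m][::20]; A=np.c_[Q[:,:2],np.ones(len(Q))]
k=np.linalg.lstsq(A,Q[:,2],rcond=None)[0]; e=Q[:,2]-A@k; g=abs(e)<2; print("desk",np.linalg.lstsq(A[g],Q[g,2],rcond=None)[0])
k=np.linalg.lstsq(np.c_[P[:,:2],np.ones(len(P))],P[:,2],rcond=None)[0];print("rim plane",k)
E
```

```text
0 152 205 349
60 [99.13032533 -0.44415952 49.53754156] [99.10102962 -0.3884187  46.48260304]
desk [4.68094227e-04 1.17138661e-03 1.73331745e+02]
rim plane [2.18098744e-03 1.78325208e-03 1.08755418e+02]
```

>>> {"op": "move_arm", "data": {
  "deltas": "1 -0.01 0 0 0 0;1.77 -0.01 0 0 0 0;1.77 -0.01 0 0 0 0;1.77 -0.01 0 0 0 0;1.77 -0.01 0 0 0 0;1.77 -0.02 0 0 0 0;0 0 1 0 0 0;0 0 1.7 0 0 0;0 0 1.7 0 0 0;0 0 1 0 0 0;0 0 0 0 0 0;0 0 0 0 0 0"
}}

```text
clock: 12.12
position: [535.2, 159.1, 118.9]
ee_rot: [0.987, -0.162, 0.001, -0.0]
contact_force: [-0.7, -0.5, -3.0]
gripper_width: 18.3
```

```bash
python3 - <<'E'
from h import *
s=show(); im=eyes.get_image("wrist"); cv2.imwrite("pics/w7.png",im["pixels"])
im=eyes.get_image("scene"); cv2.imwrite("pics/s7.png",cv2.resize(im["pixels"][110:230,200:360],None,fx=4,fy=4,interpolation=2))
E
```

```text
clock 12.125
position [535.154 159.107 118.902]
ee_rot [ 0.987 -0.162  0.001 -0.   ]
contact_force [-0.706 -0.469 -2.957]
gripper_width 18.251
joints [ 0.579  0.38  -0.311  0.    -0.879  0.665]
```

View pics/s7.png

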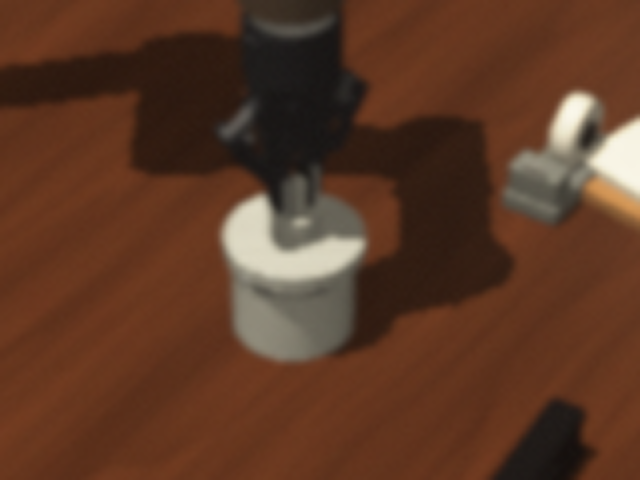

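View pics/w7.png

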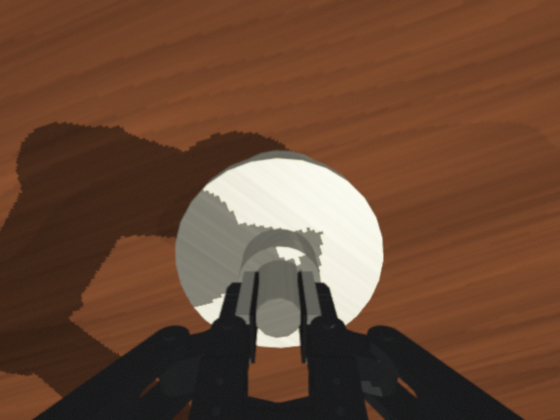

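>>> {"op": "move_arm", "data": {
  "deltas": "0 0 0.3 0 0 0;0 0 0.3 0 0 0;0 0 0.2 0 0 0;0 0 0.2 0 0 0;0 0 0 0 0 0"
}}

```text
clock: 12.85
position: [534.7, 158.7, 108.1]
ee_rot: [0.987, -0.163, -0.0, 0.0]
contact_force: [-0.0, -0.2, -3.0]
gripper_width: 17.9
```

>>> {"op": "move_arm", "data": {
  "deltas": "0 0 0.15 0 0 0;0 0 0.15 0 0 0;0 0 0.1 0 0 0;0 0 0 0 0 0"
}}

```text
clock: 13.35
position: [534.7, 158.8, 104.2]
ee_rot: [0.987, -0.163, -0.0, 0.0]
contact_force: [0.3, 0.3, -2.6]
gripper_width: 18.2
```

>>> {"op": "move_arm", "data": {
  "deltas": "0 0 0.15 0 0 0;0 0 0.1 0 0 0;0 0 0 0 0 0"
}}

```text
clock: 13.72
position: [534.7, 158.8, 101.7]
ee_rot: [0.987, -0.163, -0.0, 0.0]
contact_force: [0.3, -1.0, -3.1]
gripper_width: 18.2
```

>>> {"op": "move_arm", "data": {
  "deltas": "0 0 0.1 0 0 0;0 0 0.08 0 0 0;0 0 0 0 0 0"
}}

```text
clock: 14.1
position: [534.7, 158.8, 100.0]
ee_rot: [0.987, -0.163, -0.0, 0.0]
contact_force: [-0.9, -0.4, -3.2]
gripper_width: 18.2
```

>>> {"op": "move_arm", "data": {
  "deltas": "0 0 0.05 0 0 0;0 0 0 0 0 0"
}}

```text
clock: 14.35
position: [534.9, 158.9, 99.8]
ee_rot: [0.987, -0.163, 0.0, -0.0]
contact_force: [-1.7, -0.5, -0.6]
gripper_width: 17.9
```

>>> {"op": "move_arm", "data": {
  "deltas": "0 0 0.04 0 0 0;0 0 0 0 0 0"
}}

```text
clock: 14.6
position: [534.9, 159.0, 99.7]
ee_rot: [0.987, -0.163, 0.0, -0.0]
contact_force: [-2.3, 1.1, 2.8]
gripper_width: 18.1
```

>>> {"op": "move_arm", "data": {
  "deltas": "0 0 0.04 0 0 0;0 0 0 0 0 0"
}}

```text
clock: 14.85
position: [534.9, 159.0, 99.6]
ee_rot: [0.987, -0.162, 0.0, -0.0]
contact_force: [-3.1, 0.7, 5.1]
gripper_width: 17.9
```

>>> {"op": "move_arm", "data": {
  "deltas": "0 0 0 0 0 0;0 0 0 0 0 0;0 0 0 0 0 0;0 0 0 0 0 0;0 0 0 0 0 0;0 0 0 0 0 0;0 0 0 0 0 0",
  "grip": 8.5
}}

```text
clock: 15.72
position: [534.8, 158.8, 98.7]
ee_rot: [0.987, -0.163, 0.0, -0.0]
contact_force: [0.7, -0.1, 0.4]
gripper_width: 84.9
```

```bash
python3 - <<'E'
from h import *
s=show(); im=eyes.get_image("wrist"); cv2.imwrite("pics/w8.png",im["pixels"]); W=cloud(im,s)
im=eyes.get_image("scene"); cv2.imwrite("pics/s8.png",cv2.resize(im["pixels"][110:230,200:360],None,fx=4,fy=4,interpolation=2))
M=R.from_quat(s["ee_rot"]).as_matrix(); T=(W-s["position"])@M; np.save("w8.npy",T)
def ext(m):
    P=T[m]; print(len(P),((np.percentile(P,.3,axis=0)+np.percentile(P,99.7,axis=0))/2).round(2),(np.percentile(P,99.7,axis=0)-np.percentile(P,.3,axis=0)).round(1),np.median(P[:,2]).round(2))
    return P
r=np.hypot(T[...,0],T[...,1])
ext((r<15)&(T[...,2]<-20)&(T[...,2]>-30))
ext((r<25)&(T[...,2]<6)&(T[...,2]>-2))
P=ext((r<63)&(T[...,2]<32)&(T[...,2]>22))
P=P[np.hypot(P[:,0],P[:,1])>24]
print("plane",np.linalg.lstsq(np.c_[P[:,:2],np.ones(len(P))],P[:,2],rcond=None)[0])
E
```

```text
clock 15.725
position [534.767 158.841  98.722]
ee_rot [ 0.987 -0.163  0.    -0.   ]
contact_force [ 0.721 -0.071  0.448]
gripper_width 84.913
joints [ 0.579  0.404 -0.333 -0.    -0.834  0.665]
1711 [  1.82  -0.24 -22.92] [19.2 19.2  5.4] -23.99
2740 [4.85 0.61 2.09] [35.1 38.9  7.6] 1.98
24663 [ 2.94  0.83 26.76] [111.1 110.    6.8] 25.87
plane [2.37761922e-03 9.06957624e-04 2.58718866e+01]
```

View pics/w8.png

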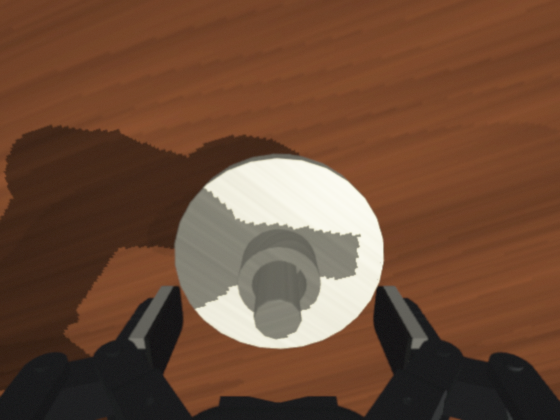

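View pics/s8.png

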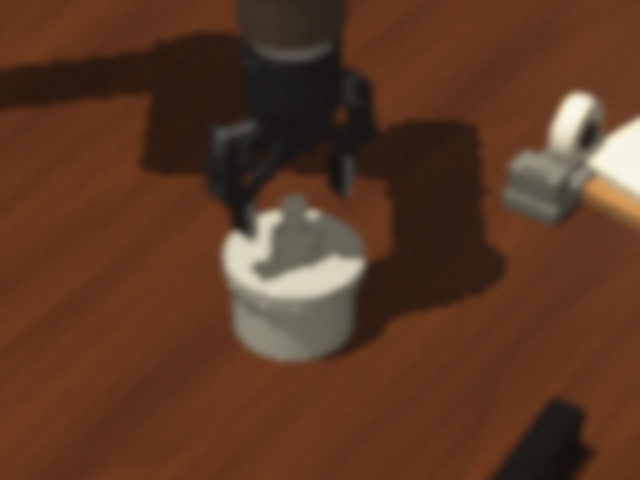

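>>> {"op": "move_arm", "data": {
  "deltas": "0.1 0 0.5 0 0 0;0 0 0.6 0 0 0;0 0 0.6 0 0 0;0 0 0.4 0 0 0;0 0 0 0 0 0;0 0 0 0 0 0"
}}

```text
clock: 16.58
position: [535.8, 158.6, 77.8]
ee_rot: [0.987, -0.163, 0.0, -0.0]
contact_force: [0.3, -0.2, 0.0]
gripper_width: 84.8
```

>>> {"op": "move_arm", "data": {
  "deltas": "0 0 0 0 0 0;0 0 0 0 0 0;0 0 0 0 0 0;0 0 0 0 0 0;0 0 0 0 0 0;0 0 0 0 0 0",
  "grip": 3
}}

```text
clock: 17.32
position: [536.1, 158.7, 78.3]
ee_rot: [0.987, -0.163, 0.0, -0.0]
contact_force: [0.1, -0.4, 5.5]
gripper_width: 38.4
```

```bash
python3 - <<'E'
from h import *
s=show(); im=eyes.get_image("wrist"); cv2.imwrite("pics/w9.png",im["pixels"])
E
```

```text
clock 17.325
position [536.11  158.672  78.289]
ee_rot [ 0.987 -0.163  0.    -0.   ]
contact_force [ 0.144 -0.432  5.519]
gripper_width 38.397
joints [ 0.578  0.432 -0.351  0.    -0.786  0.666]
```

View pics/w9.png

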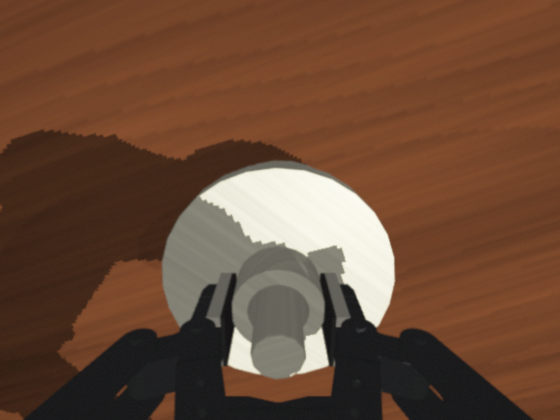

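>>> {"op": "move_arm", "data": {
  "deltas": "0 0 -0.1 0 0 0;0 0 -0.2 0 0 0;0 0 -0.2 0 0 0;0 0 -0.3 0 0 0;0 0 -0.3 0 0 0;0 0 -0.4 0 0 0;0 0 -0.5 0 0 0;0 0 0 0 0 0"
}}

```text
clock: 18.38
position: [536.0, 158.7, 98.4]
ee_rot: [0.987, -0.163, 0.001, -0.0]
contact_force: [0.2, 0.5, -0.3]
gripper_width: 38.8
```

```bash
python3 - <<'E'
from h import *
s=show(); im=eyes.get_image("wrist"); cv2.imwrite("pics/w10.png",im["pixels"])
im=eyes.get_image("scene"); cv2.imwrite("pics/s10.png",cv2.resize(im["pixels"][110:230,200:360],None,fx=4,fy=4,interpolation=2))
E
```

```text
clock 18.375
position [536.048 158.705  98.355]
ee_rot [ 0.987 -0.163  0.001 -0.   ]
contact_force [ 0.185  0.474 -0.261]
gripper_width 38.759
joints [ 0.578  0.406 -0.331  0.    -0.832  0.666]
```

View pics/w10.png

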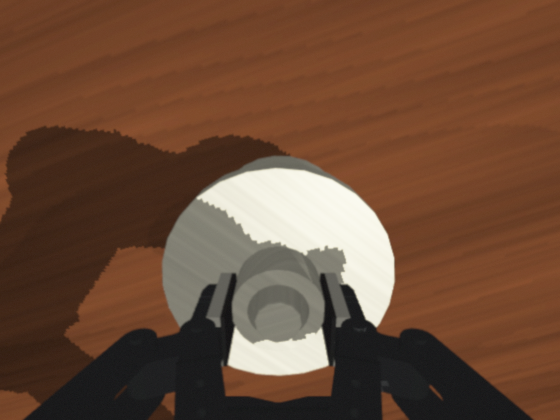

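View pics/s10.png

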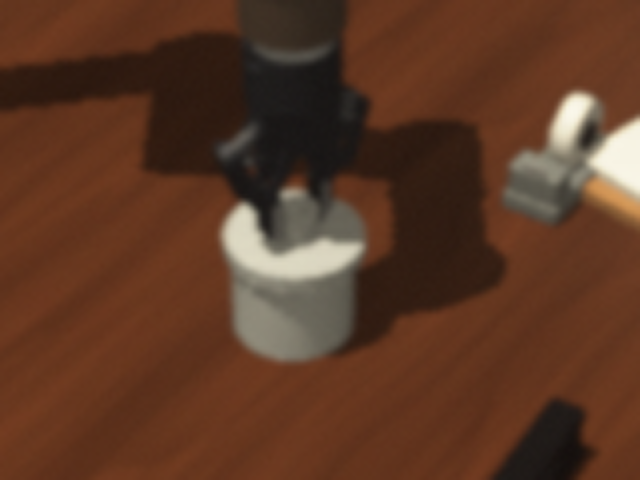

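>>> {"op": "move_arm", "data": {
  "deltas": "0 0 -0.5 0 0 0;0 0 -0.7 0 0 0;0 0 -0.8 0 0 0;0 0 -0.8 0 0 0;0 0 -0.8 0 0 0;0 0 -0.8 0 0 0;0 0 -0.8 0 0 0;0 0 -0.8 0 0 0;0 0 -0.8 0 0 0;0 0 -0.8 0 0 0;0 0 -0.6 0 0 0;0 0 -0.3 0 0 0"
}}

```text
clock: 19.98
position: [535.8, 158.6, 183.2]
ee_rot: [0.987, -0.163, 0.0, -0.0]
contact_force: [-0.7, -0.6, -1.5]
gripper_width: 38.8
```

>>> {"op": "move_arm", "data": {
  "deltas": "0 0 0 0 0 0;0 0 0 0 0 0;0 0 0 0 0 0;0 0 0 0 0 0"
}}

```text
clock: 20.48
position: [535.7, 158.5, 182.5]
ee_rot: [0.987, -0.163, -0.0, 0.0]
contact_force: [-0.9, 0.8, -1.3]
gripper_width: 38.6
```

```bash
python3 - <<'E'
from h import *
s=show(); im=eyes.get_image("wrist"); cv2.imwrite("pics/w11.png",im["pixels"]); W=cloud(im,s)
M=R.from_quat(s["ee_rot"]).as_matrix(); T=(W-s["position"])@M
r=np.hypot(T[...,0],T[...,1]); P=T[(r>24)&(r<58)&(T[...,2]>-2)&(T[...,2]<10)&(T[...,0]>0)]
print(len(P),np.median(P[:,2]),"plane",np.linalg.lstsq(np.c_[P[:,:2],np.ones(len(P))],P[:,2],rcond=None)[0])
im=eyes.get_image("scene"); cv2.imwrite("pics/s11.png",cv2.resize(im["pixels"][90:240,180:380],None,fx=4,fy=4,interpolation=2)); W=cloud(im)
for a,b in [(60,66),(66,73),(120,128)]:
    Q=near(W,(536,158),70,a,b); print(a,b,len(Q),Q.mean(0).round(1) if len(Q) else "")
cv2.imwrite("pics/top11.png",eyes.get_image("top")["pixels"])
for t in ["inner_lid","outer_lid","tin"]: print(t,[(np.round(x["point"]).tolist(),round(x["p"],2)) for x in eyes.boxes_of(im,t)[:2]])
E
```

```text
clock 20.475
position [535.655 158.48  182.538]
ee_rot [ 0.987 -0.163 -0.     0.   ]
contact_force [-0.902  0.819 -1.284]
gripper_width 38.608
joints [ 0.578  0.313 -0.229  0.    -1.029  0.666]
18445 5.528244085116464 plane [3.30813531e-03 8.33063565e-04 5.44607044e+00]
60 66 44 [557.  125.6  63. ]
66 73 376 [540.7 154.3  70.6]
120 128 15 [540.9 154.3 123.5]
inner_lid [([540.0, 153.0, 71.0], 0.92)]
outer_lid [([553.0, 141.0, 177.0], 0.95)]
tin [([563.0, 115.0, 35.0], 0.72)]
```

View pics/s11.png

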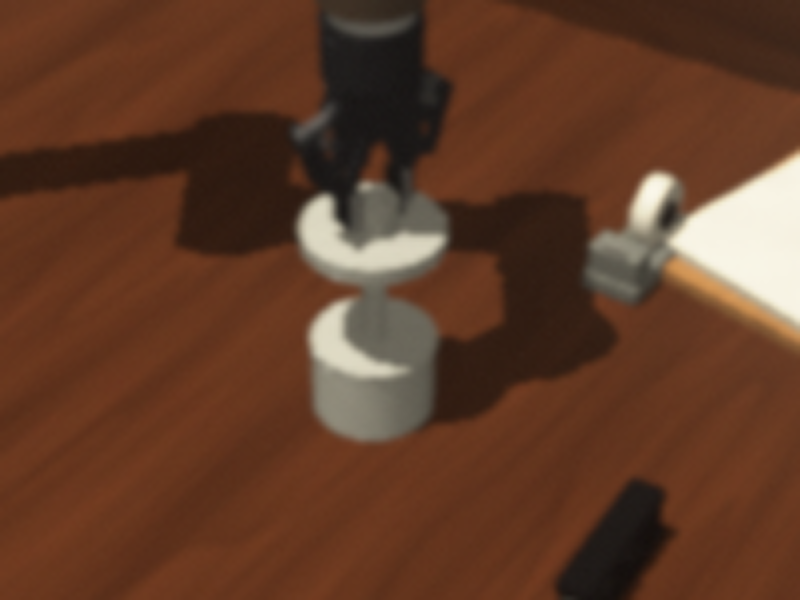

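View pics/w11.png

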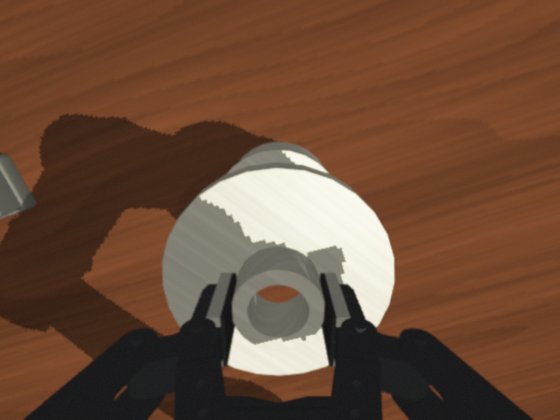

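View pics/top11.png

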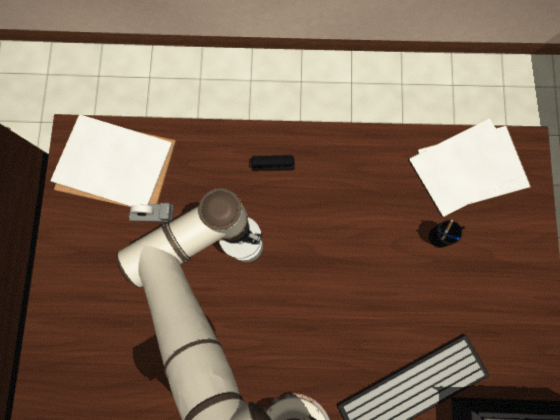

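```bash
python3 -c "
from h import *
show(); arm.job_done()"
```

```text
clock 20.775
position [535.698 158.497 182.693]
ee_rot [ 0.987 -0.163 -0.     0.   ]
contact_force [-0.502  0.551 -1.823]
gripper_width 38.678
joints [ 0.578  0.313 -0.229 -0.    -1.029  0.666]
the job is handed in; nothing more can be done
```

The job is done and handed in at 20.8 s. I carried both lids by the knob and lowered them onto the tin until they seated, with a final push of about 8 N. I then let go and lifted the outer lid straight off by its collar.

**Last checks**
- **Outer lid:** it is held still and level, with a slope of about 0.3 %. Its lower edge is at about 162 mm, and the top of the inner lid's knob is at about 124 mm.
- **Inner lid:** it is seated in the tin. Its disc top measured 70.6 mm, and 70 mm is expected.
- **Tin and other things:** the stapler, tape dispenser and pen cup look unmoved in the top picture. I judged the tin only by eye after the lift. Sideways force stayed under about 3 N while I lowered and pressed the lids down.

**Disagreements**
- **Camera against pose:** wrist-camera positions and the commanded pose differed by 1–2 mm. I used the latest direct view for placing the lids.
- **Gripper opening:** it read about 1.5 mm below the true diameters on both grasps.

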